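Close a plaster mould in its bar clamp: index the sliding jaw and hold its lock pin home

TASK

The two-part plaster mould in the bar clamp still stands open: pull up the black knob of the sliding jaw's lock plunger until its pin is out of the bar, then ease the jaw one hole further towards the mould, so that it pushes the halves together without knocking them over. Let the pin down into that next hole and press it fully home. Finish while still holding the knob, pin home, because a workmate now winds up the screw against it; leave the things lying around alone.

Things in the scene. Friction and masses are not known exactly. Their poses are not given: they have to be found in the camera images.
- mould_clamp: bar clamp for plaster moulds, fixed on the table: plywood base 160 x 500 x 18, steel bar along its y axis (30 wide, top 38 above the table, round 10 mm holes every 30 mm along the middle), screw head with tommy bar at the +y end, sliding jaw nearer the -y end; battens 39 high carry the mould. Origin: centre of the base's underside; z up. The screw's pad has its face at y = +128
- clamp_jaw (a joint): position of the sliding jaw along the bar (m): 0 in the hole it starts locked in, +0.030 in the next hole, growing along the clamp's +y, towards the mould. About 3 N of friction, plus about 5 N while it pushes the mould half; with the pin in a hole it has 1 mm of play either way
- jaw_face (a point): upright grey plate of the sliding jaw, 90 wide, 12 thick, top 103 above the table; this point: mid-width on its pushing face (towards the mould), 38 above the table, 62 ahead (clamp's +y) of the plunger's axis. Behind it, under the knob: the jaw's sleeve round the bar, 46 wide, top 46.5 above the table, and the plunger's boss, 23 across, top 61.5
- lock_plunger (a joint): lift of the lock plunger (m): 0 fully home (pin 12 mm deep in the bar), 0.012 round pin tip just clear of the bar's top, 0.018 end of travel. Sprung downwards and sticky with clay grit: lifting takes 3 N at first, 9 N near the top; let go over a hole it drops but sticks about 4 mm short of home and needs a light push of 2 or 3 N, down to a hard stop
- lock_knob: black round knob on top of the plunger, 28 across and 27 high, axis upright; origin at the centre of its underside, 65.5 above the table when home (top then 92.5). It moves with the jaw. Clear for 30 mm on both sides across the bar (clamp's x); the jaw plate's back is 50 ahead of its axis
- next_hole (a point): mouth of the hole where the pin must end: middle of the bar, level with the bar's top (38 above the table), 30 from the hole the pin starts in, towards the mould; hidden under the jaw at first
- mould_front: front half of a plaster mould, 120 wide (x), 45 thick (y), 85 high, 0.35 to 0.7 kg, standing loose on the battens between jaw plate and back half, its hollow towards the back half; origin at the centre of its underside; +y towards the back half
- mould_back: back half of the plaster mould, same size, standing loose against the screw's pad; origin at the centre of its underside; y along the thickness. Closed, the two origins are 45 apart; they start 56 to 67 apart
- bamboo_stick: bystander: flat bamboo modelling stick, 150 x 12 x 6, beside the clamp on the robot's side; origin at the centre of its underside
- brush: bystander: glaze brush lying beyond the clamp; origin under its middle
- scraper: bystander: steel scraper with wooden handle, 160 long, lying beside the clamp on the robot's side; origin under its middle
- fired_horn: bystander: crescent-shaped fired clay horn, about 150 long and 34 thick, lying left of the clamp; origin near its middle
- slip_cup: bystander: white mug, 84 across and 85 high, on the right; origin at the centre of its foot
- plaster_bat: bystander: round plaster bat, 170 across and 22 thick, on the right; origin at the centre of its underside
- mallet: bystander: rubber mallet, 240 long, on the left; origin under its middle
- glaze_bowl: bystander: blue glazed bowl, 120 across and 55 high, on the left; origin at the centre of its foot
Not all that is in view belongs to the job. What is shaped like the mould_front but green is not meant.

How it is judged:
By the outcome, as a careful person would: the job done as asked, in the order asked, and still so for the second after the job is handed in, while the arm keeps its last pose, push and grip.
It also fails if it takes over 34 s, if anything falls off the work surface, if the arm or the gripper's body presses on something with over 40 N, if the wrist force passes 120 N, or if a joint passes its speed limit or range.

ROBOT

A 6-joint arm with a two-finger parallel gripper is mounted at the origin on the work surface. World frame = base frame: x ahead of the robot, y to its left, z up, the work surface at z = 0. Lengths are in mm, angles in rad, forces in N, time in s.
With the tool pointing down it reaches from about 300 to 750 mm from the base axis. Payload 8.5 kg.
Tool frame: the origin (TCP) lies on the centre line of the jaws, within the pads' length; the fingertips stand 22 mm ahead of it and the grasp point (between the pads) lies 3 mm ahead of it (tip_extent is the distance from the TCP to the fingertips, in mm); z points along the fingers, y is the direction in which the jaws open and shut (so a half turn about z gives the same grasp; the last joint's range is limited). The gripper opens to 85 mm and grips with 20 to 120 N. Pads are 22 mm wide; open, the fingers measure 114 mm over their backs; the gripper's body (76 mm by 85 mm) begins 54 mm behind the grasp point. The pads swing forward as they close: fully open they stand 13 mm farther back than shut.
Start: joints at [-1.555, 0.381, 1.297, -0, 1.464, -0.215], TCP at [125.811, -535.399, 253.322] pointing down, gripper open.
Joint ranges: [-3.11, 3.11], [-0.89, 2.33], [0.22, 2.48], [-1.42, 4.56], [0.17, 2.85], [-2.88, 2.88]. Speed limits (rad/s): [2.39, 2.39, 3.14, 3.14, 3.14, 3.14].

INTERFACE

Orientations are given as a 3x3 rotation matrix whose columns are the frame's x, y, z axes.
In Python, from station import * gives the robot as it stands.
- The arm moves only by the shell command python3 -m pendant 'ROWS'. ROWS is JSON, a list of rows, each a list of 3 entries, a list of its own where there are three numbers: the opening, from 0 (shut) to 1 (fully open), then the shift along the world's x, y, z as a fraction of full scale, then the turn, a rotation vector about the world's x, y, z as a fraction of full scale. A call has 1 to 20 rows; each row is the pose to reach, as a shift and turn from the pose commanded when the call began; what a row does not reach only later rows make up. Full scale, the value 1, is 0.4 m for a shift and 2 rad for a turn. A row lasts 1/8 s, in which the tool goes at most 62.5 mm and 10.7 degrees, less where a joint would pass 70% of its speed; a pose out of reach is approached as far as the arm can. A call with a number of a shift or a turn outside -1 to 1 is refused whole. A call with a gripper value outside its range is refused whole. The fingers move at their own pace and stop on an object; the grip force is fixed at half the most. Time passes only in rows, so rows that repeat a pose let the fingers close. It gives the time, the measured TCP pose, the force and the opening at its end, in the units of the state.
- sense(): the state, without advancing time (a new reading comes with each control period).
- get_image(name): name is "scene" or "top" or "wrist"; returns a dict with "frame" (420x560x3 uint8, red, green, blue), "fov_y" (degrees; the focal length in pixels is half the picture's height over the tangent of half this angle, whatever the lens; pixels are square), "cx", "cy" (the principal point, pixels), "distortion" ([k1, k2, p1, p2, k3] as OpenCV has them; the pictures are not rectified), "origin" and "rotation" of the camera in the world; the wrist camera has in their place "tool_from_camera" (4x4, takes a point from camera to tool coordinates, whose origin is the TCP and whose axes are the flange's). Camera axes: x right, y up, looking along -z (the intrinsics and any distortion apply to the point x, -y, -z); pixel columns grow to the right and rows downward; lengths in mm; the calibration is good to about 2 mm. A picture is of the moment at which its call begins: read the wrist's pose just before it. There is no depth.
- job_done(): hands the job in, once; it reports no verdict.
The state is a dict: "t": time; "joint_positions": joint angles; "qd": joint speeds; "joint_torque": joint torques, N m; "tool_pos": TCP position; "eef_rot": TCP orientation; "contact_force": force on the tool from outside, world axes, zero at the start; "wrist_torque": the same for the moment, N m; "grip_width": opening from 0.0 (shut) to 1.0 (fully open).
Only numpy, scipy, OpenCV 4.12 (cv2) and the standard library are available. Lean on these libraries where they do the work, as an engineer would, in place of code of your own. Each camera call takes 0.05 s, during which the arm holds its last target. There are 200 camera calls.

## Working session

There is one attempt and no reset: what is moved stays moved. The work goes in short steps, Python scripts to look and compute and a shell command to move; the robot and the scene stay as the last step left them, time stands still between calls to the robot, and variables do not carry over. Pictures are saved under pics/ and viewed, about 8 in all and at most 12, crops included, and the job is handed in when it is done.

```bash
mkdir -p pics
cat > h.py <<'E'
from station import *
import numpy as np, cv2
def K(im):
    h,w=im["frame"].shape[:2]; f=h/2/np.tan(np.radians(im["fov_y"])/2)
    return np.array([[f,0,im["cx"]],[0,f,im["cy"]],[0,0,1.]])
def pose(im,s=None):
    if "origin" in im: return np.array(im["origin"],float),np.array(im["rotation"],float)
    T=np.array(im["tool_from_camera"]); R=np.array(s["eef_rot"]); return R@T[:3,3]+np.array(s["tool_pos"]),R@T[:3,:3]
def ray(im,uv,s=None):
    p=cv2.undistortPoints(np.array([[uv]],float),K(im),np.array(im["distortion"],float))[0,0]
    o,R=pose(im,s); d=R@np.array([p[0],-p[1],-1]); return o,d/np.linalg.norm(d)
def onz(im,uv,z,s=None):
    o,d=ray(im,uv,s); return o+d*(z-o[2])/d[2]
def proj(im,P,s=None):
    o,R=pose(im,s); c=(np.atleast_2d(P)-o)@R; c=c*[1,-1,-1]
    return cv2.projectPoints(c.astype(float),np.zeros(3),np.zeros(3),K(im),np.array(im["distortion"],float))[0][:,0]
def tri(r1,r2):
    (a,d),(b,e)=r1,r2; t=np.linalg.lstsq(np.c_[d,-e],b-a,rcond=None)[0]
    p,q=a+d*t[0],b+e*t[1]; return (p+q)/2,np.linalg.norm(p-q)
def save(im,n): cv2.imwrite("pics/"+n,cv2.cvtColor(im["frame"],cv2.COLOR_RGB2BGR))
E
python3 - <<'E'
from h import *
import pickle
d={}
for n in("scene","top"):
    d[n]=get_image(n); save(d[n],n+"0.png"); print(n,d[n]["origin"],d[n]["fov_y"],d[n]["distortion"])
pickle.dump(d,open("i0.pkl","wb"))
s=sense(); print(s["t"],s["tool_pos"],s["eef_rot"],s["contact_force"],s["grip_width"])
E
```

```text
scene [1502.67765961  593.05604568  991.83627008] 54.181953920046595 [-0.10160837  0.          0.          0.          0.        ]
top [ 409.86390227   11.22524175 1128.53015777] 56.65452806208111 [-0.00731921  0.          0.          0.          0.        ]
0.1 [ 125.79037976 -535.20129627  252.77588445] [[ 9.73501617e-01  2.28680132e-01 -2.26907741e-06]
 [ 2.28679947e-01 -9.73500816e-01  1.28201806e-03]
 [ 2.90963111e-04 -1.24856555e-03 -9.99999178e-01]] [-0.53633905 -0.02166252  0.26497443] 1.0024822607603743
```

View pics/scene0.png

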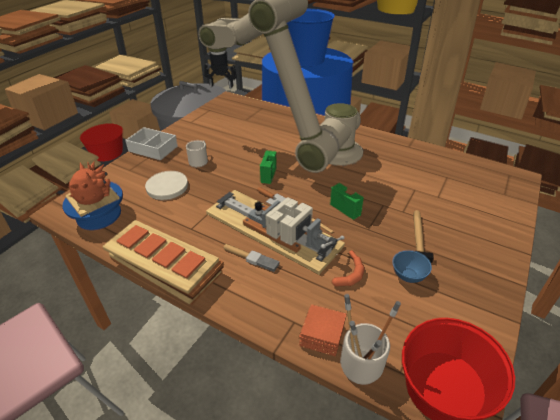

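View pics/top0.png

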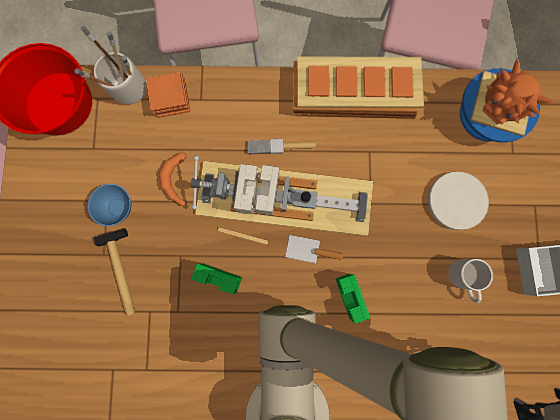

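Scene and top pictures: the clamp lies across the table in front of the robot, +y (screw) to image left in the top view. The black knob is at about (305,197) in top and (258,206) in scene. The base corners in top are about (202,162), (373,181), (368,235) and (196,214).

Run:
```python
from h import *
import pickle
d=pickle.load(open("i0.pkl","rb"))
c={}
for n,(u,v) in dict(top=(305,197),scene=(258,206)).items():
    f=d[n]["frame"].max(2); m=np.zeros_like(f); m[v-12:v+12,u-12:u+12]=(f[v-12:v+12,u-12:u+12]<55)
    N,l,st,ce=cv2.connectedComponentsWithStats(m); i=1+st[1:,4].argmax(); c[n]=ce[i]; print(n,st[i],ce[i])
print(tri(ray(d["top"],c["top"]),ray(d["scene"],c["scene"])), onz(d["top"],c["top"],85))
# base wood (light yellow) corners in top
im=d["top"]; hsv=cv2.cvtColor(im["frame"],cv2.COLOR_RGB2HSV)
print(hsv[225,340],hsv[190,360],hsv[250,340],hsv[170,215])
r=hsv[225,340].astype(int)
m=cv2.inRange(hsv,np.clip(r-[6,50,45],0,255),np.clip(r+[6,50,60],0,255)); m[:150]=0;m[245:]=0;m[:,:185]=0;m[:,385:]=0
N,l,st,ce=cv2.connectedComponentsWithStats(m)
pts=np.argwhere(np.isin(l,[i for i in range(1,N) if st[i,4]>60]))[:,::-1]
b=cv2.boxPoints(cv2.minAreaRect(pts.astype(np.float32))); print(b)
w=np.array([onz(im,p,18) for p in b])[:,:2]; print(w,w.mean(0)); 
for i in range(4): e=w[(i+1)%4]-w[i]; print(np.linalg.norm(e),np.degrees(np.arctan2(e[1],e[0])))
for n,z,(x0,x1,y0,y1) in(("top",4,(180,390,120,280)),): cv2.imwrite("pics/crop.png",cv2.resize(im["frame"][y0:y1,x0:x1,::-1],None,fx=3.7,fy=3.7,interpolation=cv2.INTER_CUBIC))
```

```text
top [301 192  10  10  82] [305.19512195 196.3902439 ]
scene [255 202   7   9  47] [258.08510638 206.06382979]
(array([588.06089249, -43.92870814,  76.93003577]), np.float64(0.07887234726779113)) [586.71297357 -43.53972272  85.        ]
[ 21 111 207] [ 21 113 215] [ 14 155 156] [ 21 111 214]
[[184.00949 243.11838]
 [185.00351 150.67746]
 [384.52884 152.8229 ]
 [383.53482 245.26382]]
[[ 459.92281083  296.46579343]
 [ 730.27983974  306.22742381]
 [ 730.68251658 -280.35003979]
 [ 459.47719024 -270.56939082]] [595.09058935  12.94344666]
270.5332003894757 2.0678484488150475
586.5776018101345 -89.96066729306011
271.3816318872265 177.93460121546656
567.0353593516139 89.95497250610057
```

View pics/crop.png

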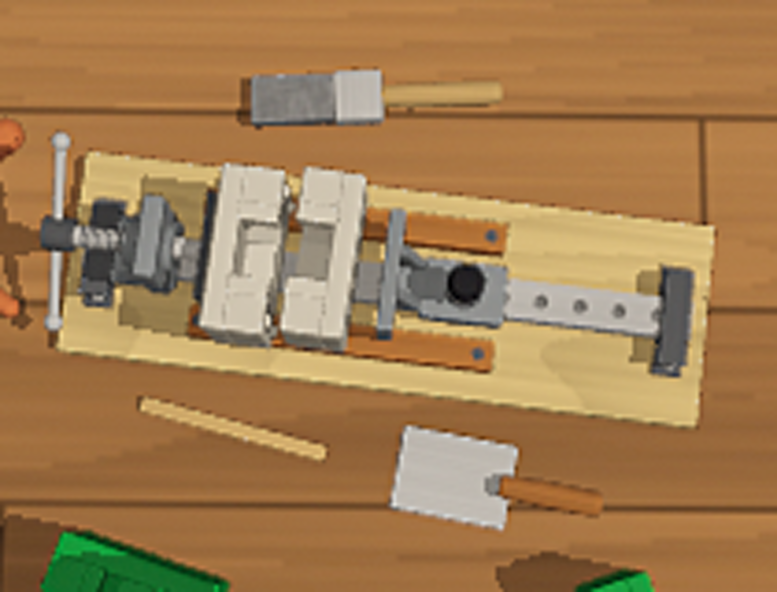

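The crop shows base corners at about (88,152), (714,228), (697,427) and (58,350) in crop pixels. Bar holes run from (541,302) to (657,315) and the knob is at (465,284). I'll take the yaw from these and approach now.

```bash
python3 - <<'E'
from h import *
import pickle
d=pickle.load(open("i0.pkl","rb")); im=d["top"]
q=lambda p:np.array(p)/3.7+[180,120]
w=np.array([onz(im,q(p),18)[:2] for p in((88,152),(714,228),(697,427),(58,350))]); print(w.round(1),w.mean(0))
for i,j in((1,0),(2,3),(1,2),(0,3)):
    e=w[j]-w[i]; print(np.linalg.norm(e),np.degrees(np.arctan2(-e[0],e[1])) if i!=0 else "",e)
h=np.array([onz(im,q(p),38)[:2] for p in((541,302),(580,307),(619,311),(657,315))]); print(h,np.diff(h,axis=0))
E
python3 -m pendant '[[0.7,[0.1,0.1,0],[0,0,0.08]],[0.7,[0.2,0.25,0],[0,0,0.17]],[0.7,[0.35,0.4,0],[0,0,0.26]],[0.7,[0.5,0.55,0],[0,0,0.35]],[0.7,[0.65,0.7,0],[0,0,0.44]],[0.7,[0.8,0.85,0],[0,0,0.52]],[0.7,[0.95,0.98,0],[0,0,0.6]],[0.7,[0.95,0.98,0],[0,0,0.609]],[0.7,[0.95,0.98,0],[0,0,0.609]],[0.7,[0.95,0.98,0],[0,0,0.609]]]'
```

```text
[[ 699.5  249.9]
 [ 643.8 -244.4]
 [ 487.1 -227.9]
 [ 541.8  266.9]] [593.05580547  11.12677162]
497.39863581635706 -6.431198538647593 [ 55.7136408  494.26854355]
497.73709396361915 -6.302995402359558 [ 54.6447014  494.72838135]
157.58183620996206 83.99367192430181 [-156.71676623   16.48909598]
158.69340016030174  [-157.78570562   16.94893378]
[[ 580.29122635 -105.67176897]
 [ 576.73755481 -135.55764564]
 [ 573.96009995 -165.44046213]
 [ 571.1752221  -194.5504595 ]] [[ -3.55367154 -29.88587667]
 [ -2.77745487 -29.88281649]
 [ -2.78487785 -29.10999737]]
t: 1.35
tool_pos: [507.3, -140.9, 252.6]
eef_rot: [[0.117, 0.993, -0.001], [0.993, -0.117, 0.001], [0.001, -0.001, -1.0]]
contact_force: [-0.2, -0.8, -0.0]
grip_width: 0.699
```

```bash
python3 -m pendant '[[0.7,[0.1,0.12,-0.08],[0,0,0]],[0.7,[0.2,0.24,-0.16],[0,0,0.003]],[0.7,[0.2,0.24,-0.2],[0,0,0.003]],[0.7,[0.2,0.24,-0.2],[0,0,0.003]]]'
python3 - <<'E'
from h import *
import pickle
s=sense(); im=get_image("wrist"); save(im,"w1.png"); pickle.dump((s,im),open("w1.pkl","wb"))
print(np.array(im["tool_from_camera"]).round(3),s["tool_pos"],proj(im,[[587,-45,92.5],[587,-45,65.5]],s))
E
```

```text
t: 1.85
tool_pos: [585.0, -47.3, 171.6]
eef_rot: [[0.115, 0.993, -0.004], [0.993, -0.115, 0.001], [0.0, -0.004, -1.0]]
contact_force: [-0.0, -0.2, -0.0]
grip_width: 0.694
[[-0.0000e+00  9.6400e-01  2.6500e-01  6.6574e+01]
 [ 1.0000e+00  0.0000e+00  1.0000e-03  3.3100e-01]
 [ 1.0000e-03  2.6500e-01 -9.6400e-01 -1.1982e+02]
 [ 0.0000e+00  0.0000e+00  0.0000e+00  1.0000e+00]] [585.0278282  -47.25775272 171.55782599] [[285.57667647 228.43209096]
 [285.42569989 215.67078787]]
```

View pics/w1.png

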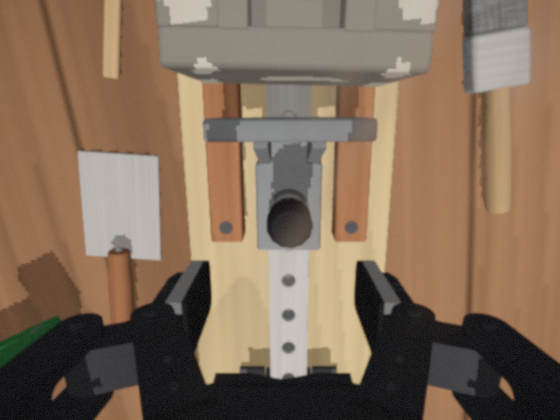

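The wrist view shows the knob top at about (290,222), bar holes at (288,280), (288,315) and (288,348), and the jaw plate at row 128. The finger pads sit either side at columns 190 and 378.

Run:
```python
from h import *
import pickle
s,im=pickle.load(open("w1.pkl","rb"))
g=im["frame"].max(2); m=np.zeros_like(g); m[185:255,260:325]=g[185:255,260:325]<70
N,l,st,ce=cv2.connectedComponentsWithStats(m); i=1+st[1:,4].argmax(); print(st[i],ce[i],im["cx"],im["cy"])
for uv in((290,222),(290,224)): print(onz(im,uv,92.5,s))
for uv in((288.5,280),(288,315),(288,348)): print(onz(im,uv,38,s))
a,b=onz(im,(226,227),39,s),onz(im,(351,227),39,s); print(a,b,(a+b)/2)
R=np.array(s["eef_rot"]);print(proj(im,np.array(s["tool_pos"])+np.array([R@[0,y,z] for y in(-30,0,30) for z in(0,22)]),s))
```

```text
[ 268  198   40   46 1102] [283.92831216 216.65335753] 282.40370871787513 212.75647294690657
[589.96141465 -41.43649801  92.5       ]
[589.82963976 -42.6306976   92.5       ]
[ 582.75806736 -103.92416794   38.        ]
[ 579.02099125 -133.92410053   38.        ]
[ 575.6646174  -163.97962255   38.        ]
[542.01489475 -56.09018289  39.        ] [632.91210412 -66.49579103  39.        ] [587.46349944 -61.29298696  39.        ]
[[200.43596406 300.49955314]
 [211.66696621 274.84580406]
 [281.72796529 300.59162662]
 [281.84944678 274.89371841]
 [363.04566113 300.51703099]
 [352.05056657 274.85394299]]
```

```bash
python3 -m pendant '[[0.7,[0.009,0.01,-0.08],[0,0,0.003]],[0.7,[0.009,0.01,-0.16],[0,0,0.003]],[0.7,[0.009,0.01,-0.21],[0,0,0.003]],[0.7,[0.009,0.01,-0.228],[0,0,0.003]],[0.7,[0.009,0.01,-0.228],[0,0,0.003]],[0.7,[0.009,0.01,-0.228],[0,0,0.003]]]'
python3 - <<'E'
from h import *
import pickle
s=sense(); im=get_image("wrist"); save(im,"w2.png"); print(s["tool_pos"],s["contact_force"])
E
```

```text
t: 2.65
tool_pos: [589.9, -43.8, 83.4]
eef_rot: [[0.11, 0.994, 0.002], [0.994, -0.11, -0.001], [-0.0, 0.002, -1.0]]
contact_force: [0.0, -0.0, -0.3]
grip_width: 0.704
[589.8670362  -43.83887318  83.43131982] [ 0.00414485 -0.00101746 -0.31609   ]
```

View pics/w2.png

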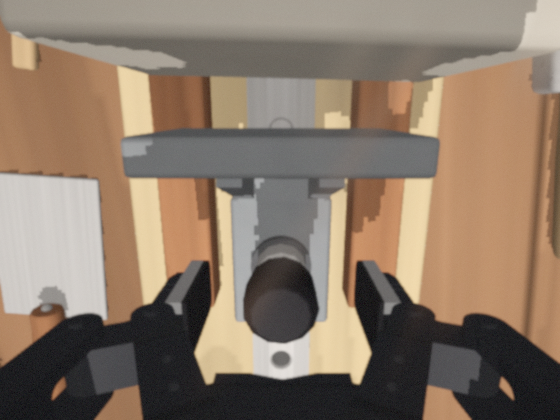

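The wrist view shows the knob (281,300) centred between the pads, so I'll close.

```bash
python3 -m pendant '[[0.3,[0,0,0],[0,0,0]],[0.2,[0,0,0],[0,0,0]],[0,[0,0,0],[0,0,0]],[0,[0,0,0],[0,0,0]],[0,[0,0,0],[0,0,0]],[0,[0,0,0],[0,0,0]]]'
```

```text
t: 3.45
tool_pos: [589.2, -43.4, 82.7]
eef_rot: [[0.11, 0.994, -0.0], [0.994, -0.11, -0.0], [-0.0, -0.0, -1.0]]
contact_force: [-3.1, 0.0, 5.5]
grip_width: 0.304
```

```bash
python3 -m pendant '[[0,[0,0,0.007],[0,0,0]],[0,[0,0,0.014],[0,0,0]],[0,[0,0,0.021],[0,0,0]],[0,[0,0,0.028],[0,0,0]],[0,[0,0,0.035],[0,0,0]],[0,[0,0,0.039],[0,0,0]],[0,[0,0,0.039],[0,0,0]],[0,[0,0,0.039],[0,0,0]]]'
```

```text
t: 4.45
tool_pos: [589.2, -43.3, 97.7]
eef_rot: [[0.11, 0.994, -0.001], [0.994, -0.11, 0.0], [0.0, -0.001, -1.0]]
contact_force: [-2.0, -0.6, -4.8]
grip_width: 0.304
```

```bash
python3 -m pendant '[[0,[0.0005,0.003,0],[0,0,0]],[0,[0.0008,0.006,0],[0,0,0]],[0,[0.0012,0.01,0],[0,0,0]],[0,[0.0012,0.01,0],[0,0,0]]]'
```

```text
t: 4.95
tool_pos: [589.7, -39.2, 97.7]
eef_rot: [[0.11, 0.994, -0.0], [0.994, -0.11, 0.0], [0.0, -0.001, -1.0]]
contact_force: [-5.4, -1.4, -4.5]
grip_width: 0.302
```

Run:
```python
from h import *
s=sense(); im=get_image("wrist"); save(im,"w3.png"); print(s["tool_pos"],s["contact_force"])
```

```text
[589.71509994 -39.18492406  97.69348471] [-5.42341851 -1.38712271 -4.47049581]
```

View pics/w3.png

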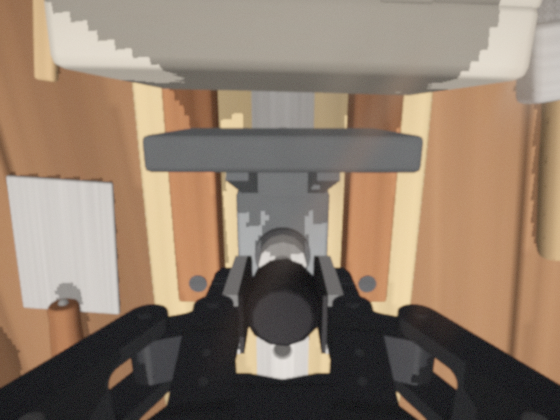

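The knob is gripped, and the bright plunger shaft shows below it at (283,255). The jaw slides with little force, so the pin is out. I'll ease on.

```bash
python3 -m pendant '[[0,[0.0003,0.003,0],[0,0,0]],[0,[0.0007,0.007,0],[0,0,0]],[0,[0.001,0.011,0],[0,0,0]],[0,[0.0013,0.015,0],[0,0,0]],[0,[0.0017,0.019,0],[0,0,0]],[0,[0.002,0.023,0],[0,0,0]],[0,[0.0025,0.027,0],[0,0,0]],[0,[0.003,0.031,0],[0,0,0]],[0,[0.0033,0.035,0],[0,0,0]],[0,[0.0037,0.039,0],[0,0,0]],[0,[0.0041,0.043,0],[0,0,0]],[0,[0.0045,0.047,0],[0,0,0]],[0,[0.005,0.051,0],[0,0,0]],[0,[0.0053,0.055,0],[0,0,0]],[0,[0.0056,0.058,0],[0,0,0]],[0,[0.0056,0.058,0],[0,0,0]]]'
```

```text
t: 7.0
tool_pos: [592.2, -16.8, 97.7]
eef_rot: [[0.11, 0.994, 0.0], [0.994, -0.11, -0.001], [-0.001, 0.0, -1.0]]
contact_force: [-4.8, -6.4, -5.6]
grip_width: 0.302
```

```bash
python3 -m pendant '[[0,[0.0002,0.003,0],[0,0,0]],[0,[0.0005,0.006,0],[0,0,0]],[0,[0.0007,0.0082,0],[0,0,0]],[0,[0.0007,0.0082,0],[0,0,0]],[0,[0.0007,0.0082,0],[0,0,0]]]'
python3 - <<'E'
from h import *
s=sense(); im=get_image("wrist"); save(im,"w4.png"); print(s["tool_pos"],s["contact_force"])
t=get_image("top"); c=get_image("scene"); a=t["frame"][140:240,185:385]; b=c["frame"][165:285,200:360]
f=lambda x:cv2.resize(x,(640,int(640*x.shape[0]/x.shape[1])),interpolation=cv2.INTER_CUBIC)
v=np.vstack([f(a)[:300],f(b)]); v=cv2.resize(v,None,fx=.75,fy=.75); cv2.imwrite("pics/c4.png",v[:,:,::-1])
# jaw plate/knob check: triangulate knob
E
```

```text
t: 7.62
tool_pos: [592.5, -13.6, 97.7]
eef_rot: [[0.11, 0.994, 0.0], [0.994, -0.11, -0.001], [-0.001, 0.0, -1.0]]
contact_force: [-4.0, -5.4, -6.8]
grip_width: 0.3
[592.54352505 -13.57658824  97.71428815] [-4.00712362 -5.43996276 -6.82401334]
```

View pics/c4.png

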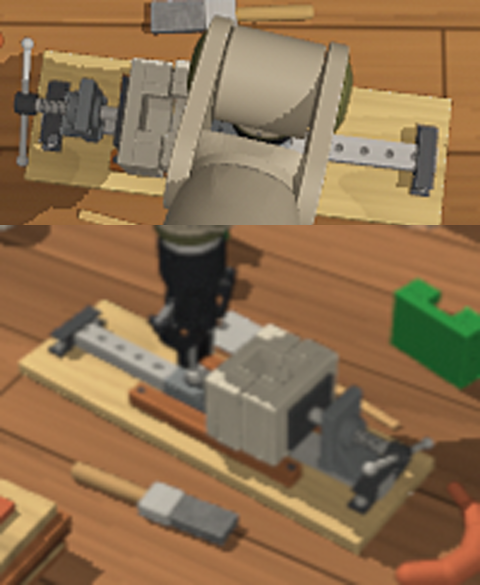

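View pics/w4.png

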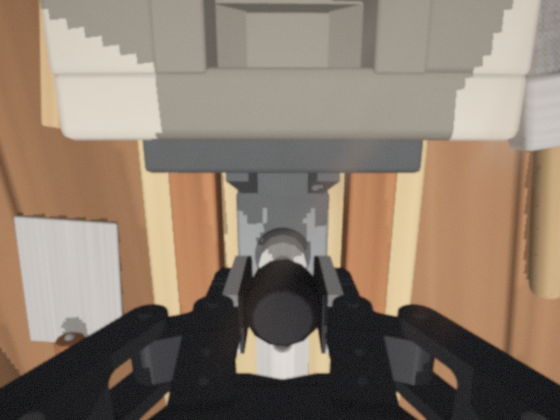

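Both pictures show the mould halves upright and together with the jaw plate against them; nothing has tipped and the knob is still gripped. Travel is about 29.9 mm, so I'll lower the pin.

```bash
python3 -m pendant '[[0,[0,0,-0.005],[0,0,0]],[0,[0,0,-0.01],[0,0,0]],[0,[0,0,-0.015],[0,0,0]],[0,[0,0,-0.02],[0,0,0]],[0,[0,0,-0.02],[0,0,0]]]'
```

```text
t: 8.4
tool_pos: [592.6, -13.6, 90.0]
eef_rot: [[0.11, 0.994, 0.0], [0.994, -0.11, -0.001], [-0.001, 0.001, -1.0]]
contact_force: [-4.8, -5.4, -3.5]
grip_width: 0.304
```

```bash
python3 -m pendant '[[0,[0,0,-0.005],[0,0,0]],[0,[0,0,-0.01],[0,0,0]],[0,[0,0,-0.015],[0,0,0]],[0,[0,0,-0.019],[0,0,0]],[0,[0,0,-0.021],[0,0,0]],[0,[0,0,-0.021],[0,0,0]]]'
```

```text
t: 9.15
tool_pos: [592.6, -13.6, 82.7]
eef_rot: [[0.11, 0.994, 0.001], [0.994, -0.11, -0.002], [-0.001, 0.001, -1.0]]
contact_force: [-7.9, -5.1, 6.0]
grip_width: 0.301
```

```bash
python3 -m pendant '[[0,[0,0,-0.002],[0,0,0]],[0,[0,0,-0.004],[0,0,0]],[0,[0,0,-0.004],[0,0,0]],[0,[0,0,-0.004],[0,0,0]]]'
python3 - <<'E'
from h import *
s=sense(); im=get_image("wrist"); save(im,"w5.png"); print(s["tool_pos"],s["contact_force"])
E
```

```text
t: 9.65
tool_pos: [592.7, -13.6, 82.6]
eef_rot: [[0.11, 0.994, 0.002], [0.994, -0.11, -0.002], [-0.002, 0.003, -1.0]]
contact_force: [-12.3, -5.0, 17.3]
grip_width: 0.31
[592.70739785 -13.61619021  82.57897095] [-12.33291221  -5.02775904  17.26876714]
```

View pics/w5.png

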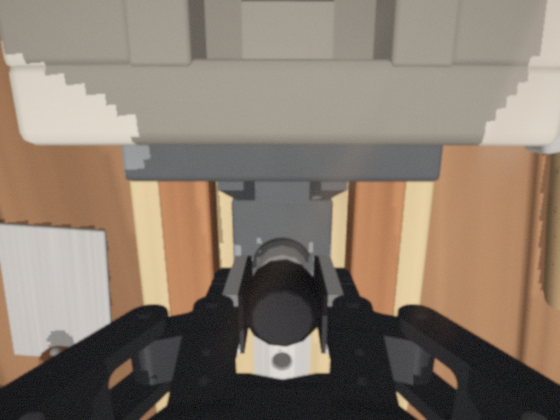

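The wrist view shows the jaw plate against the upright mould. No bright shaft shows under the knob any more, and the bar hole behind is at (281,360), the same place as before the move, so the jaw has gone exactly one pitch. The force rises with no travel, which means the hard stop. I'll relax to a light push and hand in.

```bash
python3 -m pendant '[[0,[0,0,0.0025],[0,0,0]],[0,[0,0,0.0025],[0,0,0]],[0,[0,0,0.0025],[0,0,0]]]' && python3 -c "
from station import *
print(job_done())"
```

```text
t: 10.07
tool_pos: [592.7, -13.4, 82.7]
eef_rot: [[0.11, 0.994, 0.002], [0.994, -0.11, -0.001], [-0.001, 0.002, -1.0]]
contact_force: [-9.5, -4.2, 9.9]
grip_width: 0.305
the job is handed in; nothing more can be done
None
```

The jaw is locked one hole further towards the mould, the pin is home, and the gripper is still holding the knob. I handed in at about 10 s of the 34 s allowed.

I gripped the knob across the bar, lifted the plunger 15 mm, and eased the jaw about 29.9 mm along the bar in two slow moves. Then I lowered the pin and pressed it home.

- **Pin home:** the tool ended at z = 82.7 mm, the same height as when I first gripped the knob with the pin home. An extra 1.6 mm of commanded push moved it only 0.1 mm while the force rose from 6 to 17 N, so it was on the hard stop. I left about 10 N of downward push on it.
- **One hole moved:** in the last wrist picture the bar hole behind the knob sits at the same pixel as before the move.
- **Mould:** both halves were standing upright and pushed together in the scene and top pictures before lowering. The last wrist picture shows the jaw plate against the upright front half.
- **Things lying around:** the arm did not touch any of them, as far as the pictures show.
- **Not as expected:** a sideways force of about 10 N across the bar remained at the end, probably from a slight grip offset. The force along the bar was only 1 to 6 N while sliding, a little under the friction stated. I did not measure the gap between the halves beyond what the pictures show.

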